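Roll the brass sleeve up its lane to the stop

ROBOT

A 7-joint arm with a two-finger parallel gripper is mounted at the origin on a cart in front of the work surface, level with it; the furniture and walls round the work are solid. World frame = base frame: x ahead of the robot, y to its left, z up, the work surface at z = 0. Lengths are in m, angles in rad, forces in N, time in s.
With the tool pointing down it reaches from about 0.4 to 0.875 m from the base axis. Payload 6.5 kg.
Tool frame: the origin (TCP) lies on the centre line of the jaws, within the pads' length; the fingertips stand 8 mm ahead of it and the grasp point (between the pads) lies 11 mm behind it (r.tcp_to_tips is the distance from the TCP to the fingertips, in m); z points along the fingers, y is the line along which they close (so a half turn about z gives the same grasp; the last joint's range is limited). The gripper opens to 85 mm and grips with 20 to 120 N. Pads are 22 mm wide; open, the fingers measure 114 mm over their backs; the gripper's body (76 mm by 85 mm) begins 54 mm behind the grasp point. The pads swing forward as they close: fully open they stand 13 mm farther back than shut.
Start: joints at [1.167, 0.536, -0.004, 1.538, 0.003, 1.067, -0.071], TCP at [0.215, -0.613, 0.239] pointing down, gripper open.
Joint ranges: [-2.7, 2.7], [-0.37, 2.16], [-1.27, 1.26], [0.24, 2.4], [-1.31, 4.45], [0.19, 1.91], [-2.76, 2.76]. Speed limits (rad/s): [2.39, 2.39, 3.14, 3.14, 3.14, 3.14, 3.14].

INTERFACE

Orientations are given as [roll, pitch, yaw] about the fixed x, y, z axes, in that order (R = Rz(yaw) Ry(pitch) Rx(roll)).
In Python, from rig import r, vision gives the robot as it stands (r), with the cameras (vision).
- The arm moves only by the tool jog_arm, called after "Request:" by a JSON object that holds its "api" and its "payload", one argument or row to a line. Schema: {"type":"object","properties":{"segments":{"type":"object","properties":{"jaw":{"type":"array","items":{"type":"number"},"minItems":1,"maxItems":8},"x":{"type":"array","items":{"type":"number"},"minItems":1,"maxItems":8},"y":{"type":"array","items":{"type":"number"},"minItems":1,"maxItems":8},"z":{"type":"array","items":{"type":"number"},"minItems":1,"maxItems":8},"twist":{"type":"array","items":{"type":"number"},"minItems":1,"maxItems":8}},"additionalProperties":false,"required":["jaw","x","y","z","twist"]},"clamp_n":{"type":"number"},"only":{"type":"string"},"quiet":{"type":"boolean"},"lines":{"type":"string"}},"required":["segments"],"additionalProperties":false}. segments is an object with one list for each field, all of the same length, 1 to 8, a row being the entries at one place: jaw (the opening from 0.0 (shut) to 1.0 (fully open)), x, y, z (the shift in m), twist (a turn about the tool's z in rad); each row shifts and turns the commanded pose from where the row before left it, along the tool's axes as they then stand; what a row does not reach is not made up. A row lasts 1/10 s, in which the tool goes at most 0.05 m and 0.15 rad, less where a joint would pass 70% of its speed; a pose out of reach is approached as far as the arm can. The fingers move at their own pace and stop on an object; clamp_n is the grip in N (left out, the last holds). Time passes only in rows, so rows that do not move let the fingers close. The tool returns the time, the measured TCP pose, the force, the opening and the grip force at its end. only (a regular expression) keeps the lines of the reply that match it, lines (a string "A,B") keeps lines A to B, and quiet returns only ok. Input that does not fit is refused with a message, and nothing moves.
- r.read_state(): the state, without advancing time (a new reading comes with each control period).
- vision.capture(name): name is "side" or "top" or "wrist"; returns a dict with "frame" (420x560x3 uint8, red, green, blue), "K" (3x3 intrinsics, pixels), "dist_coeffs" ([k1, k2, p1, p2, k3] as OpenCV has them; the pictures are not rectified), "origin" and "attitude" of the camera in the world. Camera axes: x right, y down, z forward; pixel columns grow to the right and rows downward; lengths in m; the calibration is good to about 2 mm. A picture is of the moment at which its call begins. There is no depth.
- r.close_job(): hands the job in; it is judged then, once.
The state is a dict: "t": time; "joints": joint angles; "joint_vel": joint speeds; "joint_torque": joint torques, N m; "ee_pos": TCP position; "orientation": TCP orientation; "force": force on the tool from outside, world axes, zero at the start; "moment": the same for the moment, N m; "finger_gap": opening from 0.0 (shut) to 1.0 (fully open); "finger_force": force on a finger pad.
Only numpy, scipy, OpenCV 4.12 (cv2) and the standard library are available. Lean on these libraries where they do the work, as an engineer would, in place of code of your own. Each camera call takes 0.05 s, during which the arm holds its last target. There are 200 camera calls.

TASK

Two metal sleeves lie at the low end of the sloped two-lane rack. With closed fingers, push the brass one up its lane, keeping the fingers against it up to the hump, and on over the hump so that it settles against the blue stop and does not roll back, then take the hand clear. Do not grip, straddle or lift it, and leave the steel sleeve and the other things on the worktop where they are.

Things in the scene. Friction and masses are not known exactly. Their poses are not given: they have to be found in the camera images.
- rack: Fixed two-lane sloped rack (grey walls, pale metal floors, dark in the dip behind the hump, blue stop across the high end), about 265 mm long and 200 mm wide. Origin on the worktop under its middle; z up, x horizontal in the uphill direction, y across the lanes.
- runway: The rack's two sloped lanes as one frame: origin between the lanes, 29 mm above the worktop; x uphill along the floor, which rises 5 degrees, y across, z square to the floor, whose surface is z = 0 from the low end to the hump. Lane centres at y = +46 and -46 mm, lanes 80 mm wide inside; walls and the 12 mm divider stand 15 mm above the floor. x, y, z of the next three are in this frame.
- lane_low_end (a point): Open low end, x = -120 mm, y = 0, z = 0. Each lane has two black lugs 6 mm high at x = -89 to -77 mm, one at each wall, with a 50 mm gap for fingers at the lane's middle. A sleeve resting on the lugs has its centre at x = -60, z = 26 mm; free floor lies behind it.
- hump (a point): Top of the hump, x = +70 mm, y = 0, z = 0: a smooth ridge across both lanes, no step, where the pale floor meets the dark floor of the dip. Short of it a sleeve left alone rolls back down to the lugs; past it, where the floor dips 8 degrees below level (13 below this frame's x axis), it rolls on to the stop and stays.
- stop_face (a point): Face of the blue stop across the high end, x = +127 mm, y = 0 (between the lanes), z = 20 mm; its top is at z = 30 mm. A sleeve seated against it has its centre at x = +101, z = 20 mm.
- brass_part: Brass (yellow) sleeve, 52 mm diameter, 75 mm long, about 0.6 kg, lying with its axis across its lane so that it rolls freely along it. Treat it as a solid cylinder. Origin at the centre of one end face; its z axis runs along the sleeve's axis. It may lie in either lane.
- brass_part_center (a point): The middle of the brass sleeve, on its axis.
- steel_part: Steel (grey) sleeve of the same size, lying in the other lane; to be left alone. Origin at the centre of one end face, z along its axis.
- steel_part_center (a point): The middle of the steel sleeve, on its axis.
- weight_big: Bystander: grey-white 38 mm diameter, 58 mm tall calibration weight, standing on the worktop left of the rack; origin under its centre.
- jar_green: Bystander: white jar with green lid, 64 mm diameter, 71 mm tall, standing on the worktop right of the rack; origin under its centre.
- watch: Bystander: black stopwatch, 66 x 60 x 19 mm, lying on the worktop left of the rack; origin under its centre.

How it is judged:
By the outcome, as a careful person would: the job done as asked, in the order asked, and still so for the second after the job is handed in, with the robot touching nothing.
It also fails if it takes over 35 s, if anything falls off the work surface, if the arm or the gripper's body presses on something with over 40 N, if the wrist force passes 120 N, or if a joint passes its speed limit or range.

## Working session

There is one attempt and no reset: what is moved stays moved. The work goes in short steps, Python scripts to look and compute and a tool call to move; the robot and the scene stay as the last step left them, time stands still between calls to the robot, and variables do not carry over. Pictures are saved under pics/ and viewed, at most 10 in all, crops included, and the job is handed in when it is done.

```bash
ls; mkdir -p pics; python3 - <<'E'
from rig import r, vision
import cv2
for n in("top","side"):
    c=vision.capture(n); cv2.imwrite(f"pics/{n}0.png",c["frame"][:,:,::-1]); print(n,c["K"],c["dist_coeffs"],c["origin"],c["attitude"])
s=r.read_state(); print(s, r.tcp_to_tips)
E
```

```text
pics
rig.py
top [[395.05428065   0.         290.43250716]
 [  0.         395.05428065 209.15531838]
 [  0.           0.           1.        ]] [-0.11048405  0.          0.          0.          0.        ] [ 0.44501028 -0.06138414  1.20007864] [-3.05092267  0.00580147 -1.56320783]
side [[517.20251135   0.         278.90665216]
 [  0.         517.20251135 214.31711995]
 [  0.           0.           1.        ]] [-0.00955397  0.          0.          0.          0.        ] [-0.03015596  1.12347232  0.83202069] [-2.09464363  0.01602452 -2.6909959 ]
{'t': 0.1, 'joints': array([ 1.16679105,  0.53709205, -0.00447588,  1.53877061,  0.00258006,
        1.06734174, -0.07120598]), 'joint_vel': array([ 1.02145263e-06, -1.54506108e-03,  7.10199745e-04, -2.45715836e-03,
        9.38050216e-04, -1.51357869e-03,  5.07302706e-04]), 'joint_torque': array([ 3.00017673e-03, -5.84569538e+01,  1.05204709e+00, -2.59778523e+01,
        1.26388203e-02,  4.54967128e-03,  2.66495169e-05]), 'ee_pos': array([ 0.21524557, -0.61272146,  0.23850074]), 'orientation': array([-3.13998855e+00,  8.22260713e-05,  3.37893472e-01]), 'force': array([-0.63715825,  0.52090863, -0.43139314]), 'moment': array([ 0.05277961, -0.03144565,  0.017687  ]), 'finger_force': 0.0, 'finger_gap': 1.003067039248864} 0.008
```

View pics/top0.png

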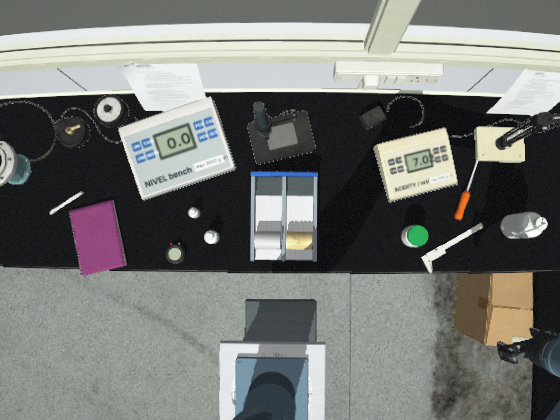

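View pics/side0.png

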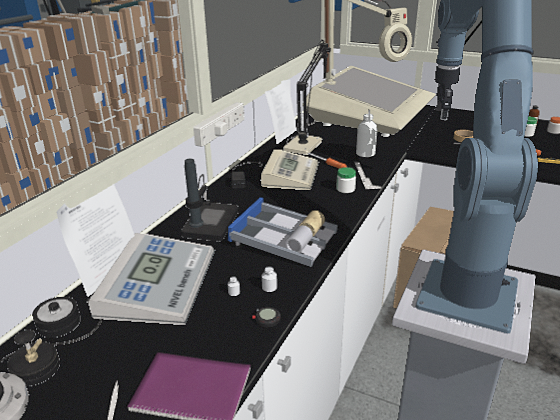

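The top view shows the rack at about columns 250-318, rows 172-262, with uphill pointing up the image (roughly +x). Brass is in the right lane (-y) near (299,241) and steel in the left lane. Next I'll enlarge the rack.

```bash
python3 - <<'E'
import cv2
a=cv2.imread("pics/top0.png")[165:270,220:345]
cv2.imwrite("pics/topc.png",cv2.resize(a,None,fx=5.6,fy=5.6,interpolation=cv2.INTER_CUBIC))
E
```

```text
(no output)
```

View pics/topc.png

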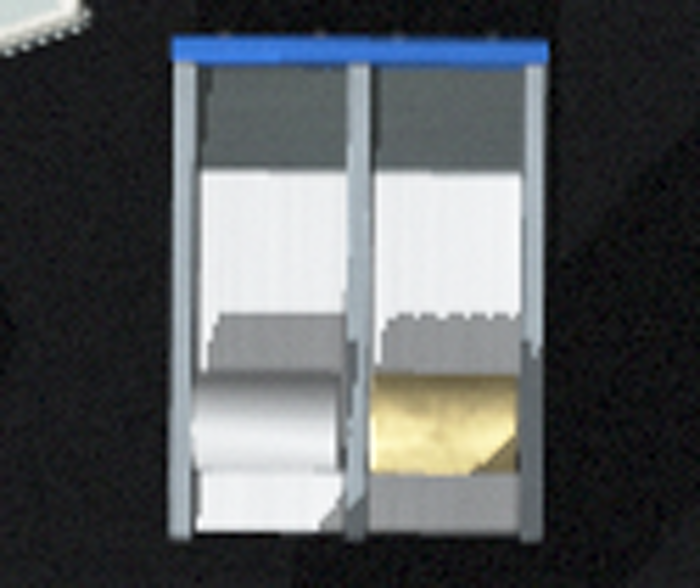

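```bash
cat > h.py <<'E'
import numpy as np, cv2
from scipy.spatial.transform import Rotation as R
from scipy.optimize import least_squares
def proj(c,P):
    Rc=R.from_euler('xyz',c["attitude"]).as_matrix()
    q=(np.atleast_2d(P)-c["origin"])@Rc
    return cv2.projectPoints(q.reshape(-1,1,3),np.zeros(3),np.zeros(3),np.array(c["K"]),np.array(c["dist_coeffs"]))[0].reshape(-1,2)
def run2w(p,P):   # p=(x,y,yaw) of rack
    Rr=R.from_euler('z',p[2])*R.from_euler('y',np.radians(-5))
    return Rr.apply(np.atleast_2d(P))+[p[0],p[1],.029]
E
python3 - <<'E'
from h import *
from rig import r, vision
c=vision.capture("top")
obs=[((345,540),(-120,6,15)),((367,540),(-120,-6,15)),((192,540),(-120,86,15)),((520,543),(-120,-86,15)),
((272,171),(70,46,0)),((447,171),(70,-46,0)),((522,172),(70,-86,0)),((348,64),(127,6,None)),((195,66),(127,86,None))]
obs=obs[:7]
uv=np.array([o[0] for o in obs])/5.6+[219.6,164.6]; P=np.array([o[1] for o in obs])/1000.
f=lambda p:(proj(c,run2w(p,P))-uv).ravel()
s=least_squares(f,[.4,-.05,0],loss='soft_l1'); p=s.x; print(p); print(f(p).reshape(-1,2).round(2))
np.save("rack.npy",p)
for q in [(-60,-46,26),(-60,46,26),(-120,-46,0),(70,-46,0),(101,-46,20),(127,-46,30)]:
    w=run2w(p,np.array(q)/1000.)[0]; print(q,w.round(4),((proj(c,w)[0]-[219.6,164.6])*5.6).round(0))
c=vision.capture("side"); print(proj(c,run2w(p,np.array([(-120,98,15),(-120,-98,15),(127,98,30),(127,-98,30),(-60,-46,26)])/1000)).round(0))
E
python3 - <<'E'
import cv2
a=cv2.imread("pics/side0.png")[185:275,220:350]
cv2.imwrite("pics/sidec.png",cv2.resize(a,None,fx=6,fy=6,interpolation=cv2.INTER_CUBIC))
E
```

```text
[ 0.52006461 -0.0336564   0.00137549]
[[-0.02 -0.45]
 [ 0.14 -0.42]
 [ 0.11 -0.67]
 [ 0.07 -0.8 ]
 [ 0.07  0.84]
 [-0.22  1.01]
 [-0.15  0.91]]
(-60, -46, 26) [ 0.4581 -0.0797  0.0497] [445. 425.]
(-60, 46, 26) [0.458  0.0123 0.0497] [268. 424.]
(-120, -46, 0) [ 0.4006 -0.0798  0.0185] [444. 535.]
(70, -46, 0) [ 0.5899 -0.0796  0.0351] [446. 177.]
(101, -46, 20) [ 0.619  -0.0795  0.0577] [447. 116.]
(127, -46, 30) [ 0.644  -0.0795  0.07  ] [447.  64.]
[[312. 259.]
 [337. 225.]
 [232. 228.]
 [263. 198.]
 [312. 224.]]
```

View pics/sidec.png

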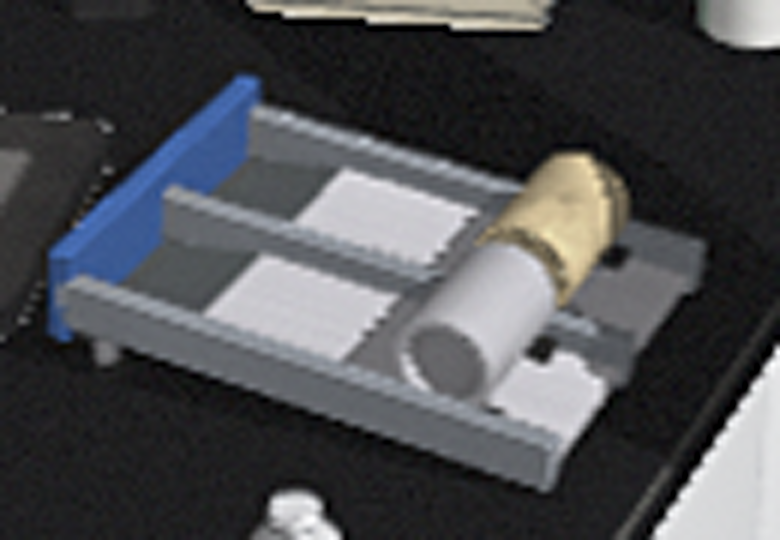

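Side crop: the wall corner at the low end projects within 1 px of where it should, and the sleeve centres and stop in the top view also match the fitted rack. That puts brass at (0.458, -0.080, 0.050). I'll shut the fingers, square the hand to the lane and move over.

Request:
{"api": "jog_arm", "payload": {
  "segments": {"jaw": [0,0,0,0,0,0,0,0],"x": [0,0,0,0.017,0.017,0.017,0.017,0.017],"y": [0,0,0,-0.045,-0.045,-0.045,-0.045,-0.045],"z": [0,0,0,0,0,0,0,0],"twist": [0.112,0.112,0.112,0,0,0,0,0]},
  "clamp_n": 20
}}

```text
t: 1.0
ee_pos: [0.3004, -0.3862, 0.2393]
orientation: [3.141, -0.0, 0.002]
force: [0.8, -0.5, -0.2]
finger_gap: -0.002
finger_force: 0.0
```

Request:
{"api": "jog_arm", "payload": {
  "segments": {"jaw": [0,0,0,0,0,0,0,0],"x": [0.017,0.017,0.017,0.017,0.017,0.017,0,0],"y": [-0.045,-0.045,-0.045,-0.045,-0.045,-0.045,0,0],"z": [0,0,0,0,0,0,0,0],"twist": [0,0,0,0,0,0,0,0]}
}}

```text
t: 1.8
ee_pos: [0.4017, -0.1171, 0.2393]
orientation: [3.141, 0.0, 0.005]
force: [0.6, -0.8, -0.7]
finger_gap: -0.001
finger_force: 0.0
```

Request:
{"api": "jog_arm", "payload": {
  "segments": {"jaw": [0,0,0,0,0,0,0,0],"x": [0.004,0,0,0,0,0,0,0],"y": [-0.037,0,0,0,0,0,0,0],"z": [0,0,0.04,0.04,0.04,0.02,0,0],"twist": [0.003,0,0,0,0,0,0,0]}
}}

```text
t: 2.6
ee_pos: [0.4054, -0.0821, 0.0996]
orientation: [3.141, 0.0, -0.003]
force: [0.6, 0.4, 0.4]
finger_gap: -0.0
finger_force: 0.0
```

```bash
python3 - <<'E'
from rig import r, vision
import cv2
a=vision.capture("side")["frame"][140:290,200:400,::-1]; b=vision.capture("top")["frame"][155:305,200:400,::-1]
cv2.imwrite("pics/s1.png",cv2.resize(cv2.hconcat([a,b]),None,fx=2,fy=2,interpolation=cv2.INTER_CUBIC))
E
```

```text
(no output)
```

View pics/s1.png

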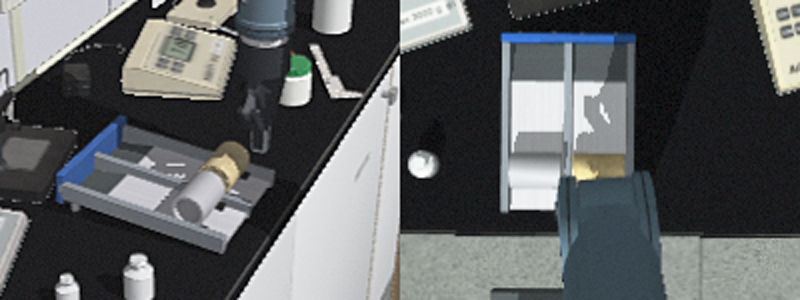

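The fingers hang behind the brass sleeve (side crop about (262,148), sleeve about (230,165)), with room to spare. Next: lower, then make contact slowly.

Request:
{"api": "jog_arm", "payload": {
  "segments": {"jaw": [0,0,0,0,0,0,0,0],"x": [0,0,0,0,0,0.004,0.004,0],"y": [-0.002,0,0,0,0,0,0,0],"z": [0.02,0.02,0.0135,0,0,0,0,0],"twist": [-0.004,0,0,0,0,0,0,0]}
}}

```text
t: 3.5
ee_pos: [0.415, -0.079, 0.0465]
orientation: [3.141, -0.002, 0.003]
force: [0.3, 0.2, 0.3]
finger_gap: -0.001
finger_force: 0.0
```

Request:
{"api": "jog_arm", "payload": {
  "segments": {"jaw": [0,0,0,0],"x": [0.001,0.001,0.001,0.001],"y": [0,0,0,0],"z": [0,0,0,0],"twist": [0,0,0,0]}
}}

```text
t: 3.9
ee_pos: [0.4174, -0.0789, 0.0458]
orientation: [-3.142, 0.0, 0.003]
force: [-0.6, 0.9, -0.2]
finger_gap: -0.004
finger_force: 0.0
```

Request:
{"api": "jog_arm", "payload": {
  "segments": {"jaw": [0,0,0,0,0,0,0,0],"x": [0.001,0.001,0.001,0.001,0.0015,0.002,0.0025,0.003],"y": [0,0,0,0,0,0,0,0],"z": [0,0,0,0,-0.0001,-0.0002,-0.0002,-0.0003],"twist": [0,0,0,0,0,0,0,0]}
}}

```text
t: 4.7
ee_pos: [0.4295, -0.0789, 0.0464]
orientation: [3.141, 0.002, 0.003]
force: [-3.7, -0.1, 1.9]
finger_gap: 0.002
finger_force: 1.7
```

Request:
{"api": "jog_arm", "payload": {
  "segments": {"jaw": [0,0,0,0,0,0,0,0],"x": [0.0035,0.004,0.004,0.004,0.004,0.004,0.004,0.004],"y": [0,0,0,0,0,0,0,0],"z": [-0.0003,-0.0003,-0.0004,-0.0004,-0.0004,-0.0004,-0.0004,-0.0004],"twist": [0,0,0,0,0,0,0,0]}
}}

```text
t: 5.5
ee_pos: [0.4622, -0.0787, 0.0496]
orientation: [-3.142, 0.0, 0.003]
force: [-4.4, 0.3, 2.1]
finger_gap: 0.0
finger_force: 1.7
```

```bash
python3 - <<'E'
from rig import r, vision
import cv2
a=vision.capture("side")["frame"][150:270,220:380,::-1]
cv2.imwrite("pics/s2.png",cv2.resize(a,None,fx=4,fy=4,interpolation=cv2.INTER_CUBIC))
E
```

```text
(no output)
```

View pics/s2.png

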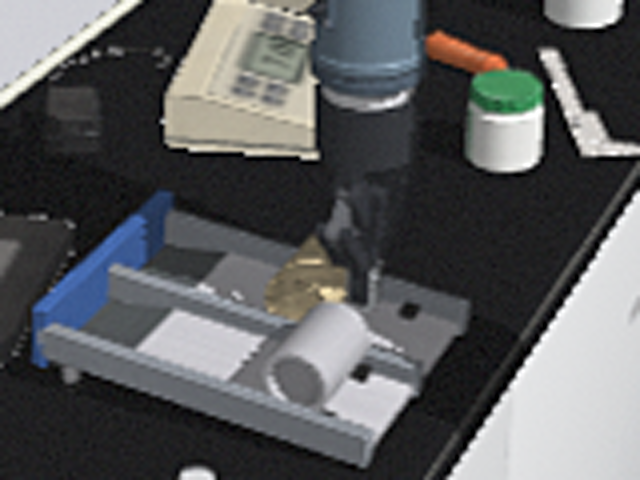

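The sleeve is rolling square in front of the fingers under a steady 4 N, centre about (305,285) in the crop. I'll continue up to just past the hump, where the TCP should be about 0.553.

Request:
{"api": "jog_arm", "payload": {
  "segments": {"jaw": [0,0,0,0,0,0,0,0],"x": [0.004,0.004,0.004,0.004,0.004,0.004,0.004,0.004],"y": [0,0,0,0,0,0,0,0],"z": [-0.0003,-0.0004,-0.0004,-0.0003,-0.0003,-0.0003,-0.0004,-0.0004],"twist": [0,0,0,0,0,0,0,0]}
}}

```text
t: 6.35
ee_pos: [0.4942, -0.0787, 0.0524]
orientation: [3.142, 0.0, 0.003]
force: [-4.0, 0.6, 1.9]
finger_gap: 0.004
finger_force: 1.9
```

Request:
{"api": "jog_arm", "payload": {
  "segments": {"jaw": [0,0,0,0,0,0,0,0],"x": [0.004,0.004,0.004,0.004,0.004,0.004,0.004,0.004],"y": [0,0,0,0,0,0,0,0],"z": [-0.0003,-0.0004,-0.0004,-0.0003,-0.0003,-0.0003,-0.0004,-0.0004],"twist": [0,0,0,0,0,0,0,0]}
}}

```text
t: 7.15
ee_pos: [0.5263, -0.0786, 0.0552]
orientation: [-3.142, -0.0, 0.003]
force: [-3.6, -0.2, 2.1]
finger_gap: -0.0
finger_force: 1.8
```

Request:
{"api": "jog_arm", "payload": {
  "segments": {"jaw": [0,0,0,0,0,0],"x": [0.004,0.004,0.003,0.003,0.003,0.003],"y": [0,0,0,0,0,0],"z": [-0.0003,-0.0004,-0.0003,-0.0003,-0.0003,-0.0003],"twist": [0,0,0,0,0,0]}
}}

```text
t: 7.75
ee_pos: [0.546, -0.0785, 0.0571]
orientation: [3.142, 0.0, 0.003]
force: [-3.6, 0.1, 2.4]
finger_gap: 0.002
finger_force: 1.8
```

Request:
{"api": "jog_arm", "payload": {
  "segments": {"jaw": [0,0,0,0],"x": [0.003,0.003,0.003,0.003],"y": [0,0,0,0],"z": [-0.0003,-0.0003,-0.0002,-0.0002],"twist": [0,0,0,0]}
}}

```text
t: 8.15
ee_pos: [0.5594, -0.0783, 0.0584]
orientation: [-3.141, -0.002, 0.003]
force: [-0.6, 0.8, -0.5]
finger_gap: 0.002
finger_force: 0.0
```

Request:
{"api": "jog_arm", "payload": {
  "segments": {"jaw": [0,0,0,0,0],"x": [0.003,0.003,0,0,0],"y": [0,0,0,0,0],"z": [-0.0002,-0.0002,0,0,0],"twist": [0,0,0,0,0]}
}}

```text
t: 8.65
ee_pos: [0.5638, -0.0785, 0.0584]
orientation: [3.142, 0.0, 0.003]
force: [0.4, -0.0, 0.1]
finger_gap: 0.002
finger_force: 0.0
```

```bash
python3 - <<'E'
from rig import r, vision
import cv2
a=vision.capture("side")["frame"][150:270,200:360,::-1]
cv2.imwrite("pics/s3.png",cv2.resize(a,None,fx=4,fy=4,interpolation=cv2.INTER_CUBIC))
E
```

```text
(no output)
```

View pics/s3.png

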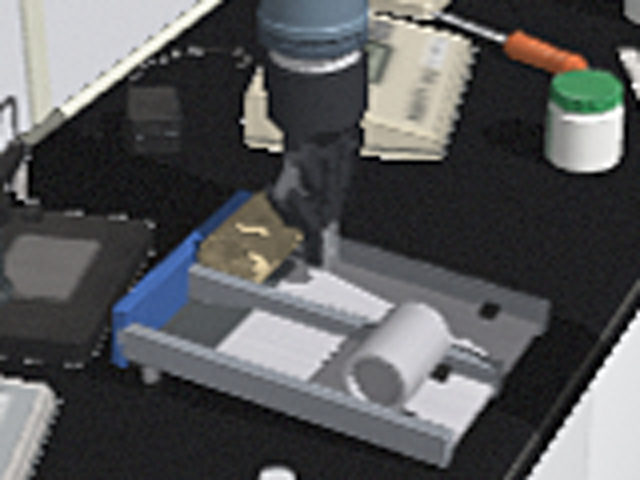

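The force dropped to zero past the hump and the sleeve has reached the blue stop, at about (250,235) in the crop. Next I'll back off a little, rise clear and check.

Request:
{"api": "jog_arm", "payload": {
  "segments": {"jaw": [0,0,0,0,0,0,0,0],"x": [0,0,0,0,-0.02,-0.02,0,0],"y": [0,0,0,0,0,0,0,0],"z": [0,0,0,0,0,-0.02,-0.04,-0.05],"twist": [0,0,0,0,0,0,0,0]}
}}

```text
t: 9.5
ee_pos: [0.5218, -0.0785, 0.1682]
orientation: [-3.141, 0.004, 0.003]
force: [0.6, 0.1, -0.2]
finger_gap: 0.002
finger_force: 0.0
```

Request:
{"api": "jog_arm", "payload": {
  "segments": {"jaw": [0,0,0,0,0,0,0,0],"x": [0,-0.01,-0.01,-0.01,-0.01,-0.01,0,0],"y": [0,0.04,0.045,0.045,0.045,0.045,0,0],"z": [-0.05,-0.02,0,0,0,0,0,0],"twist": [0,0,0,0,0,0,0,0]}
}}

```text
t: 10.3
ee_pos: [0.4739, -0.2996, 0.2383]
orientation: [-3.141, 0.0, 0.0]
force: [0.7, 0.8, 0.5]
finger_gap: 0.0
finger_force: 0.0
```

```bash
python3 - <<'E'
from h import *
from rig import r, vision
a=vision.capture("side")["frame"][150:270,200:360,::-1]; c=vision.capture("top"); b=c["frame"][160:280,210:370,::-1]
cv2.imwrite("pics/s4.png",cv2.resize(cv2.hconcat([a,b]),None,fx=2.5,fy=2.5,interpolation=cv2.INTER_CUBIC))
print((proj(c,run2w(np.load("rack.npy"),[.101,-.046,.02]))-[210,160])*2.5+[400,0])
E
```

```text
[[623.40789231  63.21749357]]
```

View pics/s4.png

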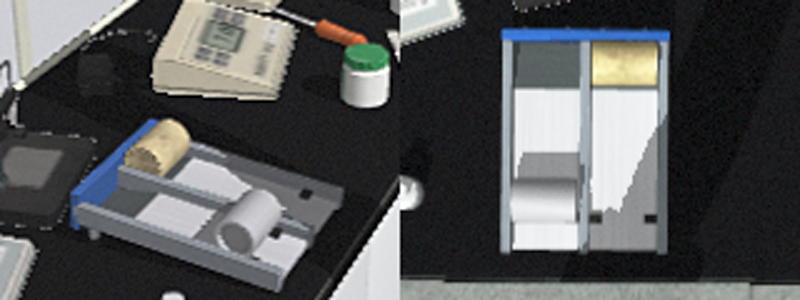

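Brass is seated against the stop: centre about (624,63) in the top view, against a predicted (623,63). The steel sleeve has not moved and the hand is clear.

```bash
python3 -c "
from rig import r, vision
print(r.close_job())"
```

```text
the job is handed in; nothing more can be done
None
```

The brass sleeve is over the hump and resting against the blue stop, the steel sleeve is still on its lugs, the hand is clear, and I handed the job in at about 10 s of the 35 s allowed.

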